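# Build up a kiln load on the blue board

## Task

Build up the kiln load on the blue board, setting the fired clay down gently: first the terracotta cup upright on the red spot in the middle, then the two props upright, the round one on the round yellow mark and the square one on the square white mark. Then lay the long pale shelf on top of both props, green spot up, centred over the board and running in line with it, and last stand the clay owl upright on the shelf's green spot. Leave the amber jar and the white mug where they are.

Things in the scene. Friction and masses are not known exactly. Their poses are not given: they have to be found in the camera images.
- board: Fixed blue-painted board, 230 (its x) x 100 (its y) x 15 mm thick, lying on the table. Origin: centre of its underside; z up. A flat painted red spot, 60 mm across, lies in the middle of its top, 15 mm above the origin. The round and the square mark lie on its long centre line, 75 mm either side of the middle; which is at which end varies, and the board may lie left or right of the robot.
- round_mark: Flat yellow disc painted on the board, 46 mm across. Origin: its centre, on the board's top face. Target of the round prop.
- square_mark: Flat white square painted on the board, 46 x 46 mm. Origin: its centre, on the board's top face, sides along the board's. Target of the square prop.
- shelf: Loose pale plain kiln shelf, a bar 190 (its x) x 50 (its y) x 15 mm thick, about 0.26 kg, lying flat on the table. Origin: centre of its underside, z up. A flat painted green spot, 44 mm across, marks the middle of its top face, 15 mm above the origin. Grip it across the 50 mm width at its middle.
- round_prop: Loose cream upright cylinder, 34 mm in diameter, 60 mm high, yellow band and yellow top, about 0.11 kg. Origin: centre of its underside; z up.
- square_prop: Loose grey upright square post, 34 x 34 mm (sides along its x and y), 60 mm high, white band and white top, about 0.14 kg. Origin: centre of its underside; z up.
- cup: Loose terracotta beaker without handle, straight round wall 46 mm across at the foot and 48 mm at the rim, 40 mm high, wall 4 mm, open at the top, about 0.07 kg, standing upright. Origin: centre of its underside; z up. It fits under the shelf with 20 mm to spare.
- owl: Loose terracotta owl figure, round body 38 mm across from 12 to 46 mm height, foot 42 mm across, 66 mm high (71 with the ears), blue wings, white eyes, about 0.09 kg, standing upright. Origin: centre of its underside; z up; its face looks along its -x.
- jar: Bystander: amber glass jar with black lid, 56 mm across, 70 mm high, beyond the ware. Origin: centre of its underside. Not to be moved.
- mug: Bystander: white mug, 72 mm across with a handle at its +y, 75 mm high, beyond the ware. Origin: centre of its underside. Not to be moved.
Not all that is in view belongs to the job. What is shaped like the square_prop but black is not meant. Leave any purple look-alike of the round_prop alone.

How it is judged:
By the outcome, as a careful person would: the job done as asked, in the order asked, and still so for the second after the job is handed in, with the robot touching nothing.
It also fails if it takes over 112 s, if anything falls off the work surface, if the arm or the gripper's body presses on something with over 40 N, if the wrist force passes 120 N, or if a joint passes its speed limit or range.

## Robot

A 6-joint arm with a two-finger parallel gripper is mounted at the origin on the work surface. World frame = base frame: x ahead of the robot, y to its left, z up, the work surface at z = 0. Lengths are in m, angles in rad, forces in N, time in s.
With the tool pointing down it reaches from about 0.25 to 0.775 m from the base axis. Payload 4 kg.
Tool frame: the origin (TCP) lies between the finger pads; the fingertips stand 14 mm ahead of it and the grasp point (between the pads) lies 5 mm behind it (bot.tips_ahead is the distance from the TCP to the fingertips, in m); z points along the fingers, y is the line along which they close (so a half turn about z gives the same grasp; the last joint's range is limited). The gripper opens to 85 mm and grips with 20 to 120 N. Pads are 22 mm wide; open, the fingers measure 114 mm over their backs; the gripper's body (76 mm by 85 mm) begins 54 mm behind the grasp point. The pads swing forward as they close: fully open they stand 13 mm farther back than shut.
Start: joints at [1.222, 0.087, 1.371, -0, 1.684, -0.103], TCP at [0.134, 0.533, 0.205] pointing down, gripper open.
Joint ranges: [-3.1, 3.1], [-0.76, 2.03], [0.27, 2.55], [-1.08, 4.22], [0.17, 2.65], [-2.57, 2.57]. Speed limits (rad/s): [2.79, 2.79, 3.14, 3.14, 3.14, 3.14].

## Interface

Orientations are given as a unit quaternion [x, y, z, w].
In Python, from workcell import bot, snapshot, camera_info, job gives the robot as it stands.
- The arm moves only by the tool send_rows, never from a script. Its argument "series" is one flat list of numbers, 7 for each row, row after row: the shift along the tool's x, y, z in m, then the turn, a rotation vector about the tool's x, y, z in rad, then the opening, from 0 (shut) to 1 (fully open). A call has 1 to 20 rows; each row shifts and turns the commanded pose from where the row before left it, along the tool's axes as they then stand; what a row does not reach is not made up. A row lasts 1/12 s, in which the tool goes at most 41.7 mm and 7.16 degrees, less where a joint would pass 70% of its speed; a pose out of reach is approached as far as the arm can. A call is refused whole if a number of a shift passes 0.0417 or a number of a turn 0.125, either way. A call with a gripper value outside its range is refused whole. The fingers move at their own pace and stop on an object; "squeeze" is the grip in N (left out, the last holds). Time passes only in rows, so rows that do not move let the fingers close. It gives the time, the measured TCP pose, the force, the opening and the grip force at its end, in the units of the state.
- bot.get_obs(): the state, without advancing time (a new reading comes with each control period).
- snapshot(name): name is "scene" or "top" or "wrist"; returns the picture (480x640x3 uint8, red, green, blue); there is no depth.
- camera_info(name): a dict with "fx", "fy", "cx", "cy" (pixels), "origin" and "rotation" of the camera in the world. Camera axes: x right, y down, z forward; pixel columns grow to the right and rows downward; lengths in m; the calibration is good to about 2 mm. A picture is of the moment at which its call begins: read the wrist's pose just before it. camera_info takes no time and is no camera call; for the wrist camera it gives the pose at the moment of the call.
- job.finish_job(): hands the job in; it is judged then, once.
The state is a dict: "clock": time; "qpos": joint angles; "dq": joint speeds; "tau": joint torques, N m; "eef_pos": TCP position; "tcp_rot": TCP orientation; "contact_force": force on the tool from outside, world axes, zero at the start; "torque": the same for the moment, N m; "opening": finger opening in m; "finger_force": force on a finger pad.
Only numpy, scipy, OpenCV 4.12 (cv2) and the standard library are available. Lean on these libraries where they do the work, as an engineer would, in place of code of your own. Each camera call takes 0.05 s, during which the arm holds its last target. There are 200 camera calls.

## Working session

There is one attempt and no reset: what is moved stays moved. The work goes in short steps, Python scripts to look and compute and a tool call to move; the robot and the scene stay as the last step left them, time stands still between calls to the robot, and variables do not carry over. Pictures are saved under pics/ and viewed, at most 14 in all, crops included, and the job is handed in when it is done.

Besides the shell and the picture viewer there is one more tool, called after "Emit:" as name(argument=value, ...) on one line, values as JSON. send_rows: Moves the arm, as the interface text tells. Its arguments: {"type":"object","properties":{"series":{"type":"array","items":{"type":"number"}},"squeeze":{"type":"number"}},"required":["series"]}

```bash
ls; mkdir -p pics; python3 - <<'E'
from workcell import bot, snapshot, camera_info, job
import cv2
print(bot.get_obs())
for n in ("scene","top"):
    im=snapshot(n); cv2.imwrite(f"pics/{n}0.png",im[:,:,::-1]); print(n,camera_info(n))
E
```

```text
pics
{'clock': 0.0, 'qpos': array([ 1.22187111e+00,  8.79614886e-02,  1.37223429e+00, -1.07482372e-05,
        1.68359833e+00, -1.03130908e-01]), 'dq': array([ 0.00156908, -0.00223692, -0.00077861,  0.00050453,  0.00014281,
        0.0014605 ]), 'tau': array([-3.13618266e-04, -3.51850998e+01, -3.13281226e+01, -1.96408332e-04,
        1.04366813e-02,  1.47754014e-05]), 'eef_pos': array([0.13366718, 0.53294865, 0.20424576]), 'tcp_rot': array([ 1.22588539e-01,  9.92456971e-01, -1.07392706e-03, -2.41477609e-04]), 'contact_force': array([ 0.04512093,  0.42269266, -0.12662517]), 'torque': array([-0.03264818, -0.03875013,  0.00702728]), 'finger_force': 0.0, 'opening': 0.08546035052915722}
scene {'fx': 458.9460945323896, 'fy': 458.9460945323896, 'cx': 316.78492030862344, 'cy': 248.8851434650372, 'origin': array([ 1.22459784, -0.06897968,  0.52994355]), 'rotation': array([ 0.65371619,  0.60706494, -0.31055866, -0.32814725])}
top {'fx': 476.1205563448851, 'fy': 476.1205563448851, 'cx': 321.1584093495592, 'cy': 234.3903463096779, 'origin': array([ 0.39263592, -0.01549539,  0.92142418]), 'rotation': array([-0.68155672,  0.72220101, -0.0869587 ,  0.07965128])}
```

View pics/top0.png

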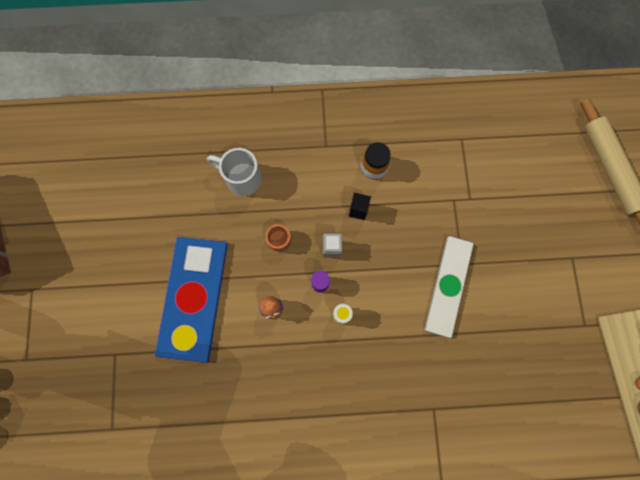

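View pics/scene0.png

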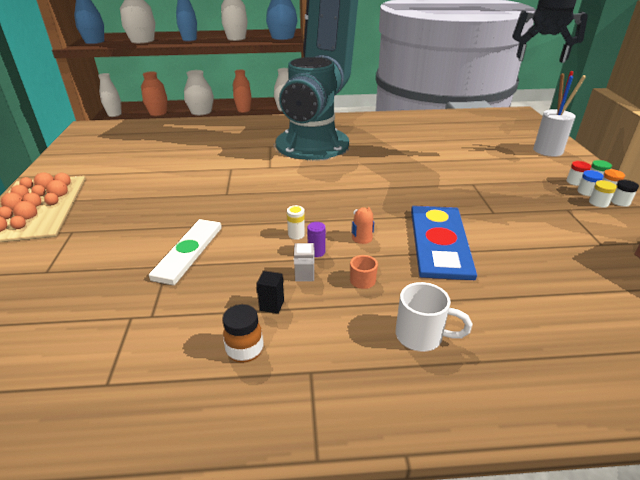

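The top view shows the board on the left (white mark about (198,259), red (191,297), yellow (184,338)). The loose ware is the cup (278,237), square prop (333,244), owl (270,307) and round prop (343,313). The shelf is at (450,286), with purple and black decoys beside the ware. The scene view agrees.

```bash
cat > h.py <<'E'
import numpy as np, cv2
from scipy.spatial.transform import Rotation as R
from workcell import bot, snapshot, camera_info, job
def cam(n):
    c=camera_info(n); return c,R.from_quat(c['rotation']).as_matrix()
def px2w(c,uv,z):
    c,M=c; uv=np.atleast_2d(uv).astype(float)
    d=np.c_[(uv[:,0]-c['cx'])/c['fx'],(uv[:,1]-c['cy'])/c['fy'],np.ones(len(uv))]@M.T
    return (c['origin']+d*((z-c['origin'][2])/d[:,2])[:,None])[:,:2]
def w2px(c,P):
    c,M=c; p=(np.atleast_2d(P)-c['origin'])@M
    return np.c_[p[:,0]/p[:,2]*c['fx']+c['cx'],p[:,1]/p[:,2]*c['fy']+c['cy']]
def mask(im,lo,hi):
    return cv2.inRange(cv2.cvtColor(im,cv2.COLOR_RGB2HSV),np.array(lo),np.array(hi))
def blobs(m,roi=None,amin=40):
    if roi: k=np.zeros_like(m); a,b,c,d=roi; k[b:d,a:c]=m[b:d,a:c]; m=k
    n,l,s,ce=cv2.connectedComponentsWithStats(m)
    return [(ce[i],s[i,4],(l==i).astype(np.uint8)) for i in np.argsort(-s[:,4]) if i>0 and s[i,4]>=amin]
def rect(c,b,z):
    ct=max(cv2.findContours(b,0,cv2.CHAIN_APPROX_NONE)[0],key=cv2.contourArea)[:,0]
    r=cv2.minAreaRect((px2w(c,ct,z)*1000).astype(np.float32)); return r
E
python3 - <<'E'
from h import *
np.set_printoptions(precision=4,suppress=True)
im=cv2.imread('pics/top0.png')[:,:,::-1]; c=cam('top')
def go(n,lo,hi,roi,z):
    for ce,a,b in blobs(mask(im,lo,hi),roi)[:2]: print(n,ce,a,px2w(c,ce,z),rect(c,b,z))
go('blue',(105,150,60),(130,255,255),(140,220,240,370),.015)
go('red',(0,200,120),(5,255,255),(150,260,230,330),.015)
go('yel',(20,150,120),(32,255,255),(150,310,230,360),.015)
go('wht',(0,0,150),(180,60,255),(170,235,230,280),.015)
go('green',(55,100,60),(85,255,255),(400,220,500,350),.015)
go('shelf',(0,0,120),(180,70,255),(400,220,500,350),.015)
go('rp',(20,150,120),(32,255,255),(325,295,360,330),.06)
go('sp',(0,0,170),(180,40,255),(315,225,350,262),.06)
go('purple',(125,100,60),(155,255,255),(300,265,335,300),.06)
go('black',(0,0,0),(180,255,50),(345,185,375,225),.06)
go('cup',(0,130,70),(13,255,255),(255,215,300,260),.04)
go('owl',(0,130,70),(13,255,255),(250,285,290,325),.05)
for (a,b,cc,d,n) in ((250,180,400,330,'A'),):
    cv2.imwrite('pics/cropA.png',cv2.resize(im[b:d,a:cc],None,fx=4,fy=4,interpolation=cv2.INTER_CUBIC)[:,:,::-1])
E
```

```text
blue [191.7323 301.7922] 3979 [[0.4935 0.2207]] ((501.81610107421875, 220.53775024414062), (97.96314239501953, 226.3480987548828), 80.32630157470703)
red [190.8119 297.2339] 654 [[0.5023 0.2225]] ((502.4147033691406, 222.63973999023438), (52.53681182861328, 53.17875671386719), 43.239479064941406)
yel [183.823  337.4934] 452 [[0.4282 0.235 ]] ((428.3658142089844, 235.53228759765625), (43.06951904296875, 41.808799743652344), 86.66864776611328)
wht [197.5173 258.5189] 607 [[0.5763 0.21  ]] ((576.4197998046875, 209.95408630371094), (48.105308532714844, 47.83658218383789), 80.2583236694336)
green [449.8107 285.1638] 354 [[ 0.4967 -0.271 ]] ((496.93701171875, -271.4250183105469), (38.23094177246094, 38.862388610839844), 83.311279296875)
shelf [448.5606 286.8657] 2442 [[ 0.4936 -0.2682]] ((496.67327880859375, -269.4250183105469), (53.97889709472656, 192.0863494873047), 69.93302154541016)
rp [342.5648 312.7685] 108 [[ 0.4533 -0.0604]] ((453.347900390625, -60.767887115478516), (18.79181480407715, 20.284399032592773), 41.16203308105469)
sp [332.16   242.0914] 175 [[ 0.5838 -0.0501]] ((583.998779296875, -49.80144500732422), (25.90154457092285, 22.798355102539062), 86.70672607421875)
purple [320.0388 280.8479] 309 [[ 0.513  -0.0235]] ((512.7996826171875, -23.412364959716797), (32.76641845703125, 36.54264831542969), 86.68296813964844)
black [359.2183 206.0533] 394 [[ 0.6504 -0.1056]] ((650.5106201171875, -105.85697174072266), (31.57726287841797, 46.9622917175293), 72.40211486816406)
cup [277.9714 237.322 ] 559 [[0.6034 0.0514]] ((603.6653442382812, 50.886810302734375), (50.983638763427734, 48.70167922973633), 42.80887222290039)
owl [269.9876 305.9193] 322 [[0.4739 0.0698]] ((471.4395751953125, 69.42488098144531), (42.753173828125, 33.93780517578125), 26.759706497192383)
```

View pics/cropA.png

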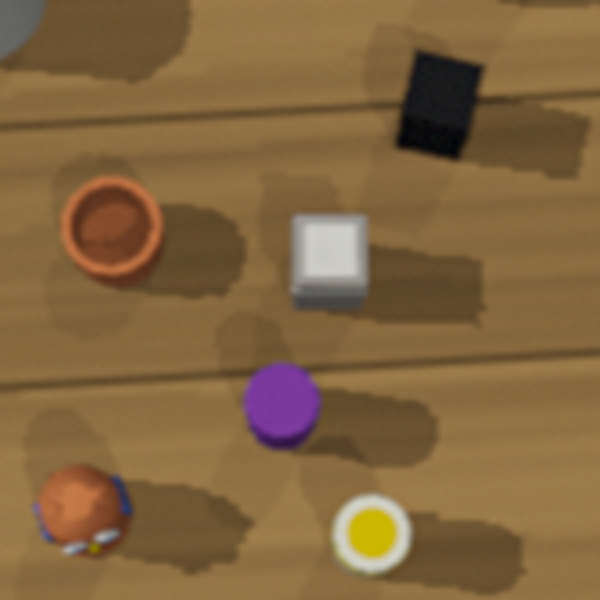

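The crop confirms the cup rim at about (278,237), the square prop's top at (332,242), the round prop's top at (343,313) and the owl facing down (-x). Next I add a planning helper.

```bash
cat >> h.py <<'E'
def yawof(): 
    y=R.from_quat(bot.get_obs()['tcp_rot']).as_matrix()[:,1]; return np.degrees(np.arctan2(y[1],y[0]))
def plan(x,y,z,yaw=None):
    o=bot.get_obs(); p=o['eef_pos']; M=R.from_quat(o['tcp_rot']).as_matrix(); y0=yawof()
    t=0 if yaw is None else -np.radians((yaw-y0+90)%180-90)
    M2=M@R.from_rotvec([0,0,t]).as_matrix()
    s=M2.T@(np.array([x,y,z])-p)
    tilt=M.T@np.array([0,0,-1.])
    print('clk %.2f'%o['clock'],'yaw %.1f'%y0,'at',np.round(p,4),'turn z %.3f'%t,'shift mm',np.round(s*1000,1),'tilt',np.round(tilt[:2],4),'open %.4f'%o['opening'],'F',np.round(o['contact_force'],1))
E
python3 - <<'E'
from h import *
print(bot.tips_ahead); plan(.604,.0514,.14,80.3)
E
```

```text
0.014
clk 0.10 yaw 75.9 at [0.1337 0.533  0.2043] turn z -0.077 shift mm [-544.8 -395.3   64.9] tilt [-0.0002  0.002 ] open 0.0856 F [ 0.9 -0.3 -0.2]
```

Emit:
send_rows(series=[0,0,0,0,0,-0.077,1,-0.02,-0.014,0.002,0,0,0,1,-0.0328,-0.0238,0.004,0,0,0,1,-0.0328,-0.0238,0.004,0,0,0,1,-0.0328,-0.0238,0.004,0,0,0,1,-0.0328,-0.0238,0.004,0,0,0,1,-0.0328,-0.0238,0.004,0,0,0,1,-0.0328,-0.0238,0.004,0,0,0,1,-0.0328,-0.0238,0.004,0,0,0,1,-0.0328,-0.0238,0.004,0,0,0,1,-0.0328,-0.0238,0.004,0,0,0,1,-0.0328,-0.0238,0.004,0,0,0,1,-0.0328,-0.0238,0.004,0,0,0,1,-0.0328,-0.0238,0.004,0,0,0,1,-0.0328,-0.0238,0.004,0,0,0,1,-0.0328,-0.0238,0.004,0,0,0,1,-0.0328,-0.0238,0.004,0,0,0,1,-0.0328,-0.0238,0.004,0,0,0,1,0,0,0,0,0,0,1,0,0,0,0,0,0,1], squeeze=25)

```text
clock: 1.77
eef_pos: [0.6047, 0.051, 0.1372]
tcp_rot: [0.086, 0.996, 0.0, -0.002]
contact_force: [-0.3, 1.4, 0.5]
opening: 0.0855
finger_force: 0.0
```

```bash
python3 - <<'E'
from h import *
plan(.604,.0514,.02,80.3)
c=cam('wrist'); im=snapshot('wrist'); cv2.imwrite('pics/w1.png',im[:,:,::-1])
print(c)
print('pred cup rim',w2px(c,[.604,.0514,.04]),'sq',w2px(c,[.584,-.05,.06]))
E
```

```text
clk 1.77 yaw 80.1 at [0.6047 0.051  0.1372] turn z -0.003 shift mm [  0.3   0.3 117.2] tilt [-0.0038  0.0003] open 0.0855 F [-0.3  1.4  0.5]
({'fx': 372.72803600258067, 'fy': 372.72803600258067, 'cx': 321.1654008217376, 'cy': 240.71693814084824, 'origin': array([0.52300843, 0.06533755, 0.3047882 ]), 'rotation': array([0.75537579, 0.63549558, 0.10269882, 0.1224979 ])}, array([[ 1.71196642e-01,  9.34915175e-01,  3.10846145e-01],
       [ 9.85236731e-01, -1.62279268e-01, -5.45345991e-02],
       [-5.41339518e-04,  3.15593180e-01, -9.48894437e-01]]))
pred cup rim [[321.53791918 233.20928332]] sq [[172.00194856 238.5247338 ]]
```

View pics/w1.png

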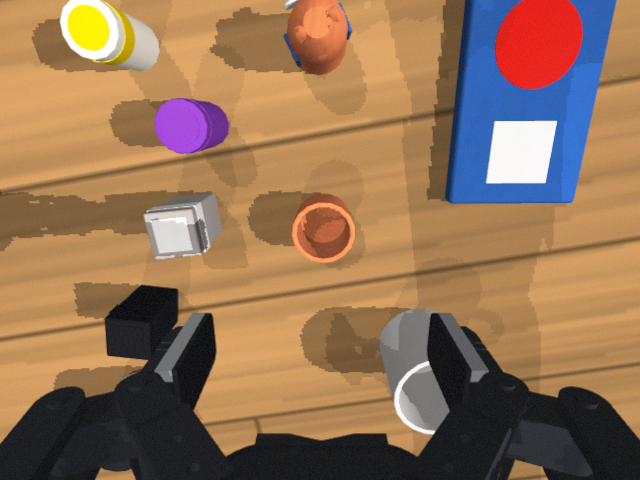

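The wrist view shows the cup rim centred at about (324,232), some 2 mm from the prediction. The prop tops and board marks are also where expected. Descending on the cup.

Emit:
send_rows(series=[0.0005,0.0015,0.02,0,0,0,1,0,0,0.03,0,0,0,1,0,0,0.03,0,0,0,1,0,0,0.022,0,0,0,1,0,0,0.012,0,0,0,1,0,0,0.003,0,0,0,1,0,0,0,0,0,0,0.5,0,0,0,0,0,0,0.3,0,0,0,0,0,0,0.3,0,0,0,0,0,0,0.3,0,0,0,0,0,0,0.3,0,0,0,0,0,0,0.3,0,0,0,0,0,0,0.3,0,0,0,0,0,0,0.3], squeeze=25)

```text
clock: 2.98
eef_pos: [0.6044, 0.0543, 0.0226]
tcp_rot: [0.084, 0.996, 0.0, 0.0]
contact_force: [-0.5, 0.2, 0.6]
opening: 0.0257
finger_force: 0.0
```

```bash
python3 - <<'E'
from h import *
plan(.604,.0514,.02,80.3)
im=snapshot('wrist'); t=snapshot('scene')
cv2.imwrite('pics/w2.png',np.hstack([im[120:,100:500],cv2.resize(t[150:330,250:450],None,fx=2,fy=2)])[:,:,::-1])
E
```

```text
clk 2.98 yaw 80.3 at [0.6044 0.0543 0.0226] turn z 0.000 shift mm [-0.1 -2.9  2.6] tilt [ 0.0002 -0.0001] open 0.0257 F [-0.5  0.2  0.6]
```

View pics/w2.png

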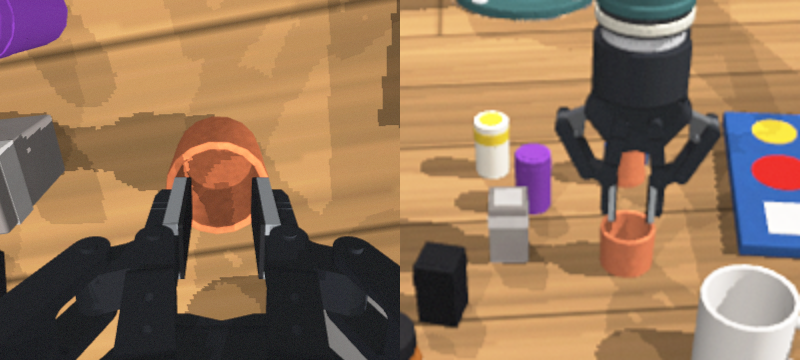

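Odd: the fingers have closed to 26 mm and seem to be over the cup rim, not around it. I'll check by projection.

```bash
python3 - <<'E'
from h import *
np.set_printoptions(precision=4,suppress=True)
off=np.array([100,120])
c=cam('wrist'); o=bot.get_obs(); M=R.from_quat(o['tcp_rot']).as_matrix(); p=o['eef_pos']
print(c[0]['origin'])
for z in (-.02,-.005,.014):
  print('tool z',z,[ (w2px(c,p+M@[0,s,z])-off)[0] for s in (-.013,.013)])
for cz in (0,.04): print('cup',cz,w2px(c,[[.604,.0525,cz],[.604,.0525-.024,cz],[.604,.0525+.024,cz],[.58,.0525,cz],[.628,.0525,cz]])-off)
s=cam('scene')
f=lambda P:(w2px(s,P)-[250,150])*2+[400,0]
print('scene tips',f([p+M@[0,q,.014] for q in(-.013,.013)]),'cup rim',f([.604,.0525,.04]),'foot',f([.604,.0525,0]))
E
```

```text
[0.522  0.0684 0.1896]
tool z -0.02 [array([191.8232, 192.9573]), array([250.1349, 192.9736])]
tool z -0.005 [array([194.1427, 177.3743]), array([247.8597, 177.3889])]
tool z 0.014 [array([196.6036, 160.8412]), array([245.4457, 160.8541])]
cup 0 [[217.7156 154.4436]
 [175.2721 161.0856]
 [260.6927 147.7182]
 [210.0317 113.69  ]
 [224.8572 192.321 ]]
cup 0.04 [[216.926  190.273 ]
 [165.0103 198.1262]
 [269.6423 182.2988]
 [207.3949 141.5996]
 [225.6395 234.7713]]
scene tips [[613.0384 251.7905]
 [642.4654 253.4667]] cup rim [[627.5408 224.4026]] foot [[625.167  259.7636]]
```

The camera prediction for the cup is right, but the real fingertips sit roughly 30 mm higher than the reported TCP implies. So they closed above the rim without touching it. I'll open, then make a slow guarded descent to measure this.

Emit:
send_rows(series=[0,-0.001,-0.02,0,0,0,0.5,0,0,0,0,0,0,1,0,0,0,0,0,0,1,0,0,0,0,0,0,1,0,0,0,0,0,0,1,0,0,0,0,0,0,1,0,0,0.01,0,0,0,1,0,0,0.01,0,0,0,1,0,0,0.007,0,0,0,1,0,0,0,0,0,0,1])

```text
clock: 3.92
eef_pos: [0.6018, 0.0534, 0.0118]
tcp_rot: [0.084, 0.996, -0.0, -0.003]
contact_force: [0.1, 0.0, -0.7]
opening: 0.0851
finger_force: 0.0
```

```bash
python3 - <<'E'
from h import *
plan(.604,.0525,.02,80.3)
im=snapshot('wrist'); t=snapshot('scene')
cv2.imwrite('pics/w3.png',np.hstack([im[120:,100:500],cv2.resize(t[150:330,250:450],None,fx=2,fy=2)])[:,:,::-1])
c=cam('wrist'); o=bot.get_obs(); M=R.from_quat(o['tcp_rot']).as_matrix(); p=o['eef_pos']
for x in (-.011,.011):
 for z in (-.04,-.03,-.02,-.01,0): print(x,z,(w2px(c,[p+M@[x,s,z] for s in (-.0427,.0427)])-[100,120]).round().tolist())
E
```

```text
clk 3.92 yaw 80.3 at [0.6018 0.0534 0.0118] turn z 0.001 shift mm [-2.3 -0.5 -8.2] tilt [-0.006   0.0009] open 0.0851 F [ 0.1  0.  -0.7]
-0.011 -0.04 [[115.0, 242.0], [326.0, 242.0]]
-0.011 -0.03 [[122.0, 227.0], [320.0, 227.0]]
-0.011 -0.02 [[127.0, 214.0], [315.0, 214.0]]
-0.011 -0.01 [[132.0, 203.0], [310.0, 203.0]]
-0.011 0 [[137.0, 192.0], [305.0, 192.0]]
0.011 -0.04 [[110.0, 194.0], [332.0, 194.0]]
0.011 -0.03 [[117.0, 181.0], [325.0, 182.0]]
0.011 -0.02 [[123.0, 171.0], [319.0, 171.0]]
0.011 -0.01 [[129.0, 161.0], [313.0, 161.0]]
0.011 0 [[133.0, 152.0], [309.0, 152.0]]
```

View pics/w3.png

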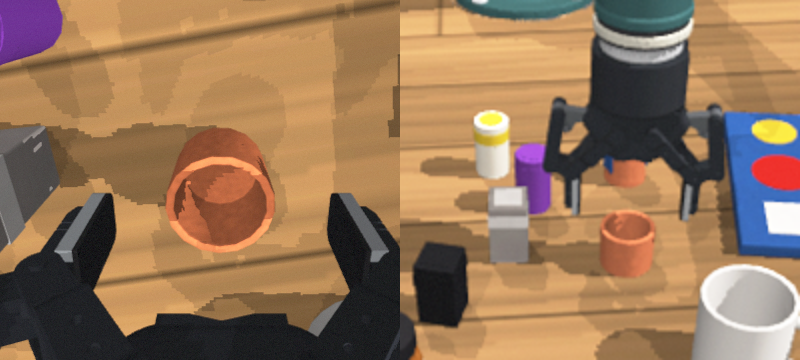

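The open pads show their tips at (112,195) and (331,195), which projects to 40 mm behind the reported TCP. The text implies about 1 mm ahead of it. So I'll command z about 41 mm lower than nominal. I'm now descending, guarded, around the cup and closing.

Emit:
send_rows(series=[0,0,0.006,0,0,0,1,0,0,0.006,0,0,0,1,0,0,0.006,0,0,0,1,0,0,0.006,0,0,0,1,0,0,0.006,0,0,0,1,0,0,0.004,0,0,0,1,0,0,0.002,0,0,0,1,0,0,0,0,0,0,1])

```text
clock: 4.68
eef_pos: [0.6036, 0.0534, -0.0215]
tcp_rot: [0.084, 0.996, -0.0, -0.001]
contact_force: [-0.5, -0.2, -0.3]
opening: 0.0853
finger_force: 0.0
```

Emit:
send_rows(series=[0,0,0,0,0,0,0.6,0,0,0,0,0,0,0.4,0,0,0,0,0,0,0.4,0,0,0,0,0,0,0.4,0,0,0,0,0,0,0.4,0,0,0,0,0,0,0.4])

```text
clock: 5.18
eef_pos: [0.6047, 0.0534, -0.0199]
tcp_rot: [0.084, 0.996, 0.0, 0.001]
contact_force: [0.5, -0.7, 2.4]
opening: 0.0463
finger_force: 25.9
```

Emit:
send_rows(series=[0,0,-0.005,0,0,0,0.4,0,0,-0.015,0,0,0,0.4,0,0,-0.03,0,0,0,0.4,0,0,-0.03,0,0,0,0.4,0,0,-0.02,0,0,0,0.4,0,0,0,0,0,0,0.4,0,0,0,0,0,0,0.4])

```text
clock: 5.77
eef_pos: [0.6051, 0.0534, 0.0811]
tcp_rot: [0.084, 0.996, 0.0, 0.002]
contact_force: [-1.0, 0.0, -1.3]
opening: 0.0461
finger_force: 25.9
```

```bash
python3 - <<'E'
from h import *
plan(.503,.2225,.08,80.3)
E
```

```text
clk 5.77 yaw 80.3 at [0.6051 0.0534 0.0811] turn z 0.001 shift mm [129.2 149.5   0.8] tilt [ 0.0033 -0.0006] open 0.0461 F [-1.   0.  -1.3]
```

Emit:
send_rows(series=[0.009,0.011,0,0,0,0,0.4,0.02,0.023,0,0,0,0,0.4,0.022,0.025,0,0,0,0,0.4,0.022,0.025,0,0,0,0,0.4,0.022,0.025,0,0,0,0,0.4,0.02,0.024,0,0,0,0,0.4,0.014,0.0165,0,0,0,0,0.4,0,0,0,0,0,0,0.4,0,0,0,0,0,0,0.4,0,0,0,0,0,0,0.4])

```text
clock: 6.6
eef_pos: [0.5009, 0.2222, 0.0777]
tcp_rot: [0.084, 0.996, -0.001, -0.001]
contact_force: [-0.2, -0.7, -0.6]
opening: 0.0461
finger_force: 25.9
```

```bash
python3 - <<'E'
from h import *
plan(.503,.2225,-.005,80.3)
im=snapshot('wrist'); t=snapshot('scene')
cv2.imwrite('pics/w4.png',np.hstack([im[120:,100:500],cv2.resize(t[100:280,330:530],None,fx=2,fy=2)])[:,:,::-1])
c=cam('wrist')
for n,lo,hi in (('red',(0,200,120),(5,255,255)),('yel',(20,150,120),(32,255,255)),('wht',(0,0,150),(180,60,255))):
    for ce,a,b in blobs(mask(im,lo,hi),amin=300)[:2]: print(n,ce,a,px2w(c,ce,.015))
E
```

```text
clk 6.60 yaw 80.4 at [0.5009 0.2222 0.0777] turn z 0.001 shift mm [-2.2  0.8 82.7] tilt [-0.0025  0.0018] open 0.0461 F [-0.2 -0.7 -0.6]
red [321.85443811 240.77626221] 4912 [[0.49612094 0.22305206]]
yel [322.23534286 128.39651958] 4827 [[0.42685254 0.23510384]]
```

View pics/w4.png

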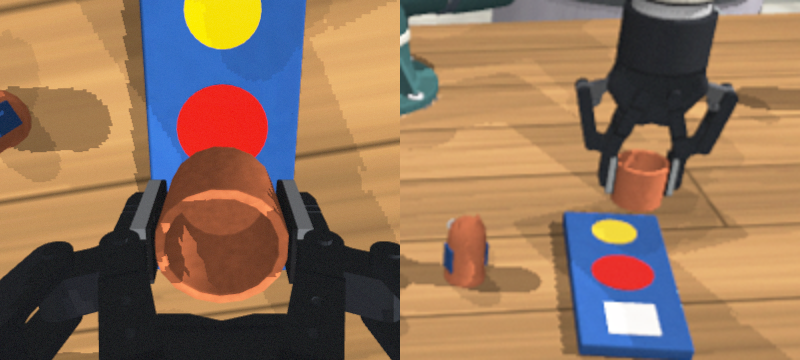

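Emit:
send_rows(series=[-0.001,0,0.01,0,0,0,0.4,0,0,0.02,0,0,0,0.4,0,0,0.02,0,0,0,0.4,0,0,0.012,0,0,0,0.4,0,0,0.006,0,0,0,0.4,0,0,0.004,0,0,0,0.4,0,0,0.003,0,0,0,0.4,0,0,0,0,0,0,0.4,0,0,0,0,0,0,0.4,0,0,0,0,0,0,0.4])

```text
clock: 7.53
eef_pos: [0.5039, 0.2225, 0.0055]
tcp_rot: [0.084, 0.996, 0.0, 0.001]
contact_force: [-0.4, 0.2, -0.8]
opening: 0.0458
finger_force: 25.9
```

Emit:
send_rows(series=[0,0,0.002,0,0,0,0.4,0,0,0.002,0,0,0,0.4,0,0,0.002,0,0,0,0.4,0,0,0,0,0,0,0.4,0,0,0,0,0,0,0.4])

```text
clock: 7.95
eef_pos: [0.5029, 0.2222, -0.0019]
tcp_rot: [0.084, 0.996, -0.0, -0.0]
contact_force: [0.1, -0.2, -0.7]
opening: 0.0458
finger_force: 25.9
```

Emit:
send_rows(series=[0,0,0.001,0,0,0,0.4,0,0,0.001,0,0,0,0.4,0,0,0.001,0,0,0,0.4,0,0,0,0,0,0,0.4,0,0,0,0,0,0,0.4])

```text
clock: 8.37
eef_pos: [0.503, 0.2222, -0.0047]
tcp_rot: [0.084, 0.996, 0.0, -0.0]
contact_force: [0.1, -0.2, -0.5]
opening: 0.0465
finger_force: 25.9
```

Emit:
send_rows(series=[0,0,0.001,0,0,0,0.4,0,0,0.001,0,0,0,0.4,0,0,0,0,0,0,0.4,0,0,0,0,0,0,0.4])

```text
clock: 8.7
eef_pos: [0.5033, 0.2223, -0.005]
tcp_rot: [0.084, 0.996, 0.0, 0.0]
contact_force: [-3.5, -0.9, 6.7]
opening: 0.0462
finger_force: 26.5
```

Emit:
send_rows(series=[0,0,-0.001,0,0,0,0.4,0,0,0,0,0,0,0.6,0,0,0,0,0,0,0.8,0,0,0,0,0,0,0.8,0,0,0,0,0,0,0.8,0,0,-0.006,0,0,0,0.8,0,0,-0.015,0,0,0,0.8,0,0,-0.03,0,0,0,0.8,0,0,-0.03,0,0,0,0.8,0,0,-0.03,0,0,0,0.8])

```text
clock: 9.53
eef_pos: [0.5027, 0.2221, 0.1066]
tcp_rot: [0.084, 0.996, -0.0, -0.0]
contact_force: [1.8, 0.1, -0.4]
opening: 0.0686
finger_force: 0.0
```

```bash
python3 - <<'E'
from h import *
plan(.453,-.06,.09,86)
E
```

```text
clk 9.53 yaw 80.3 at [0.5027 0.2221 0.1066] turn z -0.099 shift mm [  29.9 -284.9   16.7] tilt [-0.0008  0.0003] open 0.0686 F [ 1.8  0.1 -0.4]
```

Emit:
send_rows(series=[0,-0.0165,0,0,0,0,0.8,0,-0.03,0,0,0,0,0.8,0.0015,-0.036,0,0,0,0,0.8,0,-0.036,0,0,0,0,0.8,0,-0.036,0,0,0,0,0.8,0,-0.036,0,0,0,0,0.8,0,-0.036,0,0,0,0,0.8,0,-0.03,0,0,0,0,0.8,0,-0.02,0,0,0,0,0.8,0,-0.01,0,0,0,0,0.8,0,0,0,0,0,0,0.8,0,0,0,0,0,0,0.8,0,0,0,0,0,0,0.8])

```text
clock: 10.62
eef_pos: [0.4538, -0.0589, 0.1055]
tcp_rot: [0.084, 0.996, 0.0, 0.0]
contact_force: [0.4, 0.2, -0.0]
opening: 0.0681
finger_force: 0.0
```

```bash
python3 - <<'E'
from h import *
np.set_printoptions(precision=4,suppress=True)
plan(.453,-.06,.0,80.3)
c=cam('wrist'); im=snapshot('wrist'); cv2.imwrite('pics/w5.png',im[:,:,::-1])
P=w2px(c,[[.4533,-.0604,.06],[.584,-.05,.06]]); print(P)
for ce,a,b in blobs(mask(im,(20,150,120),(32,255,255)),amin=200)[:3]: print('yel',ce,a,px2w(c,ce,.06))
t=snapshot('top'); C=cam('top')
for ce,a,b in blobs(mask(t,(0,130,70),(13,255,255)),(165,270,220,325))[:3]: print('cup+red',ce,a)
cv2.imwrite('pics/t5.png',cv2.resize(t[220:370,140:240],None,fx=4,fy=4)[:,:,::-1])
E
```

```text
clk 10.62 yaw 80.4 at [ 0.4538 -0.0589  0.1055] turn z 0.002 shift mm [  0.6  -1.4 105.5] tilt [ 0.0001 -0.0009] open 0.0681 F [ 0.4  0.2 -0. ]
[[318.3575 258.9223]
 [363.2074 423.2175]]
yel [317.7216 254.6729] 1067 [[ 0.4505 -0.0603]]
yel [318.669  227.6268] 284 [[ 0.4336 -0.0568]]
cup+red [189.2344 295.9505] 768
```

View pics/w5.png

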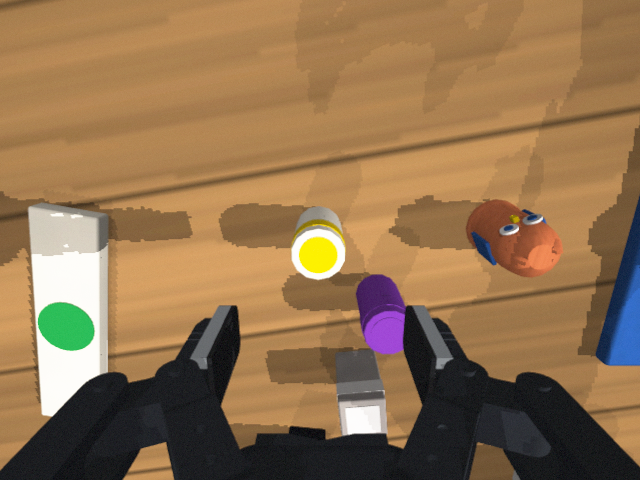

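View pics/t5.png

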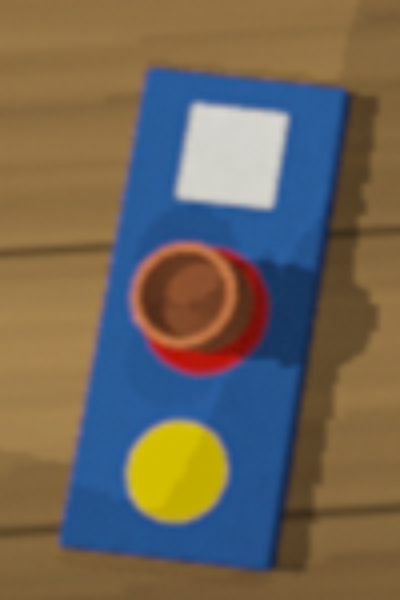

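The yellow top is at (318,255), in line with the round prop's predicted place. The board crop shows the cup upright on the red spot, and its rim offset fits parallax. Descending on the round prop.

Emit:
send_rows(series=[0.001,-0.0012,0.02,0,0,0,0.8,0,0,0.03,0,0,0,0.8,0,0,0.03,0,0,0,0.8,0,0,0.02,0,0,0,0.8,0,0,0.009,0,0,0,0.8,0,0,0.004,0,0,0,0.8,0,0,0,0,0,0,0.8,0,0,0,0,0,0,0.5,0,0,0,0,0,0,0.25,0,0,0,0,0,0,0.25,0,0,0,0,0,0,0.25,0,0,0,0,0,0,0.25,0,0,0,0,0,0,0.25], squeeze=30)

```text
clock: 11.8
eef_pos: [0.4538, -0.0612, -0.0059]
tcp_rot: [0.084, 0.996, -0.0, 0.002]
contact_force: [0.1, 0.8, 5.2]
opening: 0.0334
finger_force: 30.1
```

```bash
python3 - <<'E'
from h import *
C=cam('top'); print('cup rim seen->',px2w(C,[186.5,293.75],.055)); plan(.4279,.235,.09,80.3)
E
```

```text
cup rim seen-> [[0.50418973 0.21985151]]
clk 11.80 yaw 80.3 at [ 0.4538 -0.0612 -0.0059] turn z 0.000 shift mm [ 75.1 287.6 -96.1] tilt [ 0.0036 -0.0001] open 0.0334 F [0.1 0.8 5.2]
```

Emit:
send_rows(series=[0,0,-0.006,0,0,0,0.25,0,0,-0.015,0,0,0,0.25,0,0,-0.03,0,0,0,0.25,0,0.01,-0.03,0,0,0,0.25,0.002,0.02,-0.015,0,0,0,0.25,0.01,0.03,0,0,0,0,0.25,0.01,0.035,0,0,0,0,0.25,0.01,0.035,0,0,0,0,0.25,0.01,0.035,0,0,0,0,0.25,0.01,0.035,0,0,0,0,0.25,0.01,0.035,0,0,0,0,0.25,0.01,0.03,0,0,0,0,0.25,0.003,0.016,0,0,0,0,0.25,0,0.006,0,0,0,0,0.25,0,0,0,0,0,0,0.25,0,0,0,0,0,0,0.25,0,0,0,0,0,0,0.25])

```text
clock: 13.22
eef_pos: [0.4267, 0.2332, 0.0882]
tcp_rot: [0.085, 0.996, -0.0, -0.0]
contact_force: [-0.3, -0.7, -0.8]
opening: 0.0332
finger_force: 30.1
```

```bash
python3 - <<'E'
from h import *
np.set_printoptions(precision=4,suppress=True)
plan(.4285,.235,.009,80.3)
c=cam('wrist'); im=snapshot('wrist')
o=bot.get_obs(); zt=o['eef_pos'][2]+.0059+.06
for ce,a,b in blobs(mask(im,(20,150,120),(32,255,255)),amin=200)[:3]: print('yel',ce,a,'z.015',px2w(c,ce,.015),'proptop',px2w(c,ce,zt))
cv2.imwrite('pics/w6.png',im[:,:,::-1])
E
```

```text
clk 13.22 yaw 80.2 at [0.4267 0.2332 0.0882] turn z -0.001 shift mm [-1.5  2.1 79.2] tilt [-0.0003  0.001 ] open 0.0332 F [-0.3 -0.7 -0.8]
yel [321.0986 373.6582] 3438 z.015 [[0.531  0.2153]] proptop [[0.423 0.234]]
yel [324.4297 239.1173] 2925 z.015 [[0.4233 0.2361]] proptop [[0.3776 0.2428]]
yel [326.6052 313.738 ] 1122 z.015 [[0.4801 0.2281]] proptop [[0.4016 0.2394]]
```

Emit:
send_rows(series=[-0.0027,0.002,0.01,0,0,0,0.25,0,0,0.02,0,0,0,0.25,0,0,0.02,0,0,0,0.25,0,0,0.012,0,0,0,0.25,0,0,0.006,0,0,0,0.25,0,0,0.004,0,0,0,0.25,0,0,0.002,0,0,0,0.25,0,0,0.001,0,0,0,0.25,0,0,0,0,0,0,0.25,0,0,0.001,0,0,0,0.25,0,0,0,0,0,0,0.25,0,0,0.001,0,0,0,0.25,0,0,0,0,0,0,0.25,0,0,0,0,0,0,0.25])

```text
clock: 14.43
eef_pos: [0.4296, 0.2361, 0.0115]
tcp_rot: [0.084, 0.996, 0.0, 0.0]
contact_force: [-0.2, 1.0, -1.6]
opening: 0.0333
finger_force: 30.1
```

Emit:
send_rows(series=[0,-0.001,0.001,0,0,0,0.25,0,0,0.001,0,0,0,0.25,0,0,0.001,0,0,0,0.25,0,0,0,0,0,0,0.25,0,0,0.001,0,0,0,0.25,0,0,0,0,0,0,0.25,0,0,0,0,0,0,0.25])

```text
clock: 15.02
eef_pos: [0.4295, 0.2351, 0.0091]
tcp_rot: [0.084, 0.996, -0.0, 0.0]
contact_force: [-4.9, -2.1, 9.9]
opening: 0.0334
finger_force: 31.1
```

Emit:
send_rows(series=[0,0,-0.0015,0,0,0,0.25,0,0,0,0,0,0,0.4,0,0,0,0,0,0,0.55,0,0,0,0,0,0,0.75,0,0,0,0,0,0,0.75,0,0,0,0,0,0,0.75,0,0,-0.006,0,0,0,0.75,0,0,-0.015,0,0,0,0.75,0,0,-0.03,0,0,0,0.75,0,0,-0.03,0,0,0,0.75,0,0,-0.02,0,0,0,0.75])

```text
clock: 15.93
eef_pos: [0.4304, 0.2355, 0.1132]
tcp_rot: [0.084, 0.996, 0.001, 0.002]
contact_force: [0.2, 0.5, -0.1]
opening: 0.0638
finger_force: 0.0
```

```bash
python3 - <<'E'
from h import *
plan(.583,-.05,.1,86)
E
```

```text
clk 15.93 yaw 80.3 at [0.4304 0.2355 0.1132] turn z -0.099 shift mm [-172.1 -274.2   13.3] tilt [ 0.0032 -0.0021] open 0.0638 F [ 0.2  0.5 -0.1]
```

Emit:
send_rows(series=[0,0,0,0,0,-0.099,0.75,-0.008,-0.013,0,0,0,0,0.75,-0.016,-0.026,0,0,0,0,0.75,-0.0205,-0.033,0,0,0,0,0.75,-0.0205,-0.033,0,0,0,0,0.75,-0.0205,-0.033,0,0,0,0,0.75,-0.0205,-0.033,0,0,0,0,0.75,-0.0205,-0.033,0,0,0,0,0.75,-0.0205,-0.033,0,0,0,0,0.75,-0.016,-0.024,0,0,0,0,0.75,-0.009,-0.013,0,0,0,0,0.75,0,0,0,0,0,0,0.75,0,0,0,0,0,0,0.75,0,0,0,0,0,0,0.75])

```text
clock: 17.1
eef_pos: [0.5813, -0.0488, 0.1099]
tcp_rot: [0.034, 0.999, 0.001, -0.0]
contact_force: [-0.3, 0.6, -0.2]
opening: 0.0643
finger_force: 0.0
```

```bash
python3 - <<'E'
from h import *
np.set_printoptions(precision=4,suppress=True)
plan(.583,-.05,-.008,86)
c=cam('wrist'); im=snapshot('wrist')
cv2.imwrite('pics/w7.png',np.hstack([im[100:400,150:550],cv2.resize(snapshot('top')[220:370,140:240],None,fx=2,fy=2)])[:,:,::-1])
print(w2px(c,[.584,-.05,.06]))
for ce,a,b in blobs(mask(im,(0,0,150),(180,60,255)),(200,150,450,330),amin=200)[:3]: print('w',ce,a,px2w(c,ce,.06),rect(c,b,.06))
E
```

```text
clk 17.10 yaw 86.1 at [ 0.5813 -0.0488  0.1099] turn z 0.001 shift mm [ -1.9  -1.2 117.9] tilt [-0.0008 -0.0011] open 0.0643 F [-0.3  0.6 -0.2]
[[319.1023 260.7863]]
w [319.6815 254.7207] 2703 [[ 0.58   -0.0494]] ((579.2708129882812, -49.424869537353516), (33.214324951171875, 35.826053619384766), 86.06436920166016)
```

View pics/w7.png

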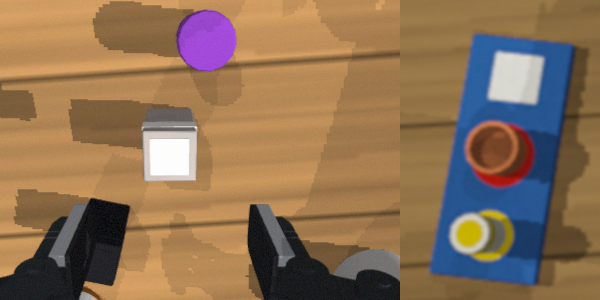

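The square prop's top is square to the gripper at about (320,255). In the board crop the round prop stands on the yellow mark, shifted by parallax. Descending on the square prop.

Emit:
send_rows(series=[-0.0005,-0.0008,0.02,0,0,0,0.75,0,0,0.03,0,0,0,0.75,0,0,0.03,0,0,0,0.75,0,0,0.022,0,0,0,0.75,0,0,0.011,0,0,0,0.75,0,0,0.004,0,0,0,0.75,0,0,0,0,0,0,0.75,0,0,0,0,0,0,0.5,0,0,0,0,0,0,0.25,0,0,0,0,0,0,0.25,0,0,0,0,0,0,0.25,0,0,0,0,0,0,0.25,0,0,0,0,0,0,0.25], squeeze=30)

```text
clock: 18.28
eef_pos: [0.5841, -0.0512, -0.0047]
tcp_rot: [0.035, 0.999, -0.0, 0.002]
contact_force: [-0.4, 0.9, 5.7]
opening: 0.0335
finger_force: 31.2
```

```bash
python3 - <<'E'
from h import *
np.set_printoptions(precision=4,suppress=True)
plan(.578,.21,.09,80.3)
C=cam('top'); t=snapshot('top')
for ce,a,b in blobs(mask(t,(20,150,120),(32,255,255)),(150,310,230,360))[:3]: print(ce,a,px2w(C,ce,.075))
print(w2px(C,[.4279,.235,.075]))
E
```

```text
clk 18.28 yaw 86.0 at [ 0.5841 -0.0512 -0.0047] turn z 0.099 shift mm [ 49.6 256.5 -94.9] tilt [0.0044 0.    ] open 0.0335 F [-0.4  0.9  5.7]
[188.168 338.344] 125 [[0.424  0.2109]]
[174.1453 336.4017] 117 [[0.4287 0.2352]]
[[174.2814 336.8711]]
```

Emit:
send_rows(series=[0,0,-0.006,0,0,0,0.25,0,0,-0.015,0,0,0,0.25,0,0,-0.03,0,0,0.05,0.25,0,0,-0.03,0,0,0.049,0.25,0.002,0.012,-0.014,0,0,0,0.25,0.005,0.025,0,0,0,0,0.25,0.007,0.035,0,0,0,0,0.25,0.007,0.036,0,0,0,0,0.25,0.007,0.036,0,0,0,0,0.25,0.007,0.036,0,0,0,0,0.25,0.007,0.035,0,0,0,0,0.25,0.005,0.025,0,0,0,0,0.25,0.003,0.0125,0,0,0,0,0.25,0,0.004,0,0,0,0,0.25,0,0,0,0,0,0,0.25,0,0,0,0,0,0,0.25,0,0,0,0,0,0,0.25])

```text
clock: 19.75
eef_pos: [0.5763, 0.2084, 0.0878]
tcp_rot: [0.085, 0.996, -0.0, -0.0]
contact_force: [-0.5, 1.3, -1.7]
opening: 0.0335
finger_force: 30.4
```

```bash
python3 - <<'E'
from h import *
np.set_printoptions(precision=4,suppress=True)
plan(.5775,.21,.0103,80.3)
E
```

```text
clk 19.75 yaw 80.2 at [0.5763 0.2084 0.0878] turn z -0.002 shift mm [-0.9  1.9 77.5] tilt [-0.0002  0.0009] open 0.0335 F [-0.5  1.3 -1.7]
```

Emit:
send_rows(series=[-0.0008,0.001,0.01,0,0,0,0.25,0,0,0.02,0,0,0,0.25,0,0,0.02,0,0,0,0.25,0,0,0.012,0,0,0,0.25,0,0,0.006,0,0,0,0.25,0,0,0.004,0,0,0,0.25,0,0,0.002,0,0,0,0.25,0,0,0.001,0,0,0,0.25,0,0,0,0,0,0,0.25,0,0,0.001,0,0,0,0.25,0,0,0,0,0,0,0.25,0,0,0.001,0,0,0,0.25,0,0,0,0,0,0,0.25,0,0,0,0,0,0,0.25])

```text
clock: 20.92
eef_pos: [0.5771, 0.2111, 0.011]
tcp_rot: [0.084, 0.996, 0.0, 0.0]
contact_force: [0.1, -0.1, -1.9]
opening: 0.0335
finger_force: 30.4
```

Emit:
send_rows(series=[0,-0.001,0.001,0,0,0,0.25,0,0,0.001,0,0,0,0.25,0,0,0,0,0,0,0.25,0,0,0,0,0,0,0.25])

```text
clock: 21.25
eef_pos: [0.5772, 0.2104, 0.0103]
tcp_rot: [0.084, 0.996, 0.0, 0.001]
contact_force: [-2.1, -0.2, 5.0]
opening: 0.0335
finger_force: 31.1
```

Emit:
send_rows(series=[0,0,-0.001,0,0,0,0.25,0,0,0,0,0,0,0.4,0,0,0,0,0,0,0.55,0,0,0,0,0,0,0.75,0,0,0,0,0,0,0.75,0,0,0,0,0,0,0.75,0,0,-0.006,0,0,0,0.75,0,0,-0.015,0,0,0,0.75,0,0,-0.03,0,0,0,0.75,0,0,-0.03,0,0,0,0.75,0,0,-0.02,0,0,0,0.75])

```text
clock: 22.17
eef_pos: [0.578, 0.2103, 0.1145]
tcp_rot: [0.084, 0.996, 0.001, 0.002]
contact_force: [0.5, -0.0, -0.0]
opening: 0.0641
finger_force: 0.0
```

```bash
python3 - <<'E'
from h import *
np.set_printoptions(precision=4,suppress=True)
C=cam('top'); t=snapshot('top')
for ce,a,b in blobs(mask(t,(20,150,120),(32,255,255)),(150,310,230,360))[:3]: print('rp',ce,a,px2w(C,ce,.075))
for ce,a,b in blobs(mask(t,(0,0,150),(180,50,255)),(165,225,230,280))[:3]: print('sp',ce,a,px2w(C,ce,.075))
# shelf top face: strict bright
for v in (150,170,190,205,220):
  for ce,a,b in blobs(mask(t,(0,0,v),(180,80,255)),(400,220,500,350),amin=300)[:2]: print('shelf',v,a,rect(C,b,.015))
plan(.497,-.270,.11,76)
cv2.imwrite('pics/t8.png',np.hstack([cv2.resize(t[220:370,140:240],None,fx=4,fy=4),cv2.resize(t[225:345,420:480],None,fx=5,fy=5)])[:,:,::-1])
E
```

```text
rp [188.9167 341.7292] 96 [[0.4182 0.2096]]
sp [188.195 253.905] 200 [[0.5736 0.2119]]
sp [195.6222 268.5556] 90 [[0.5459 0.1984]]
sp [208.2623 254.7049] 61 [[0.57   0.1757]]
shelf 150 2146 ((497.63739013671875, -270.12701416015625), (52.784820556640625, 189.81228637695312), 70.03571319580078)
shelf 170 960 ((544.9684448242188, -287.3683166503906), (50.624473571777344, 87.63011932373047), 69.58732604980469)
shelf 170 942 ((448.0244445800781, -253.87081909179688), (46.6645622253418, 82.26437377929688), 70.06240844726562)
shelf 190 539 ((563.4658203125, -294.489990234375), (49.73151779174805, 45.75175476074219), 70.50958251953125)
shelf 205 508 ((563.5148315429688, -294.613525390625), (47.66203308105469, 45.26472473144531), 69.9670639038086)
shelf 220 450 ((563.7884521484375, -294.6498107910156), (45.50453186035156, 42.22679138183594), 69.62718963623047)
clk 22.22 yaw 80.3 at [0.5804 0.211  0.1194] turn z 0.076 shift mm [ -35.3 -486.9    6.9] tilt [ 0.0111 -0.005 ] open 0.0642 F [1.8 0.7 2.7]
```

View pics/t8.png

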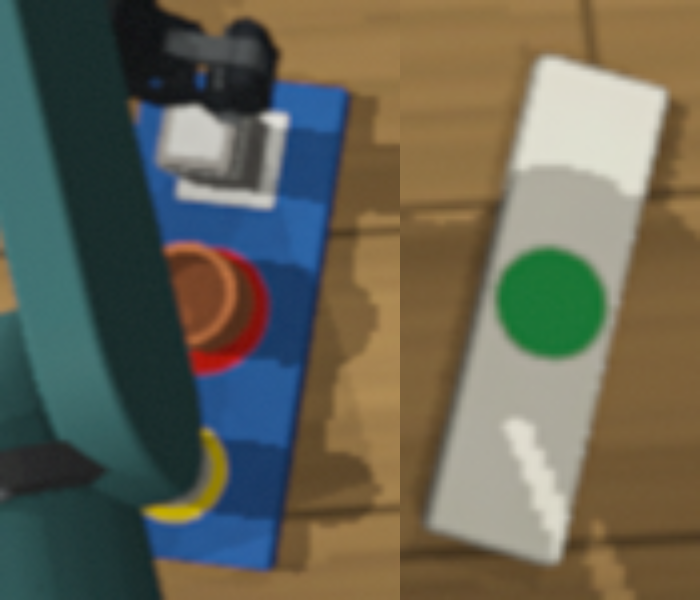

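The crop shows the square prop standing on the white mark and the shelf with its sun patch and green spot. The shelf's width axis is at 70° yaw. Moving over the shelf.

Emit:
send_rows(series=[0,0,0,0,0,0.09,0.8,0,0,0,0,0,0.09,0.8,-0.0028,-0.015,0,0,0,0,0.8,-0.0055,-0.03,0,0,0,0,0.8,-0.0067,-0.0365,0,0,0,0,0.8,-0.0067,-0.0365,0,0,0,0,0.8,-0.0067,-0.0365,0,0,0,0,0.8,-0.0067,-0.0365,0,0,0,0,0.8,-0.0067,-0.0365,0,0,0,0,0.8,-0.0067,-0.0365,0,0,0,0,0.8,-0.0067,-0.0365,0,0,0,0,0.8,-0.0067,-0.0365,0,0,0,0,0.8,-0.0067,-0.0365,0,0,0,0,0.8,-0.0067,-0.0365,0,0,0,0,0.8,-0.0067,-0.0365,0,0,0,0,0.8,-0.004,-0.022,0,0,0,0,0.8,-0.0022,-0.0109,0,0,0,0,0.8,0,0,0,0,0,0,0.8,0,0,0,0,0,0,0.8,0,0,0,0,0,0,0.8])

```text
clock: 23.88
eef_pos: [0.4961, -0.2692, 0.1107]
tcp_rot: [0.173, 0.985, 0.001, -0.0]
contact_force: [0.1, 0.5, -0.2]
opening: 0.0684
finger_force: 0.0
```

```bash
python3 - <<'E'
from h import *
np.set_printoptions(precision=4,suppress=True)
plan(.497,-.270,.0,70)
c=cam('wrist'); im=snapshot('wrist')
for ce,a,b in blobs(mask(im,(55,100,60),(85,255,255)),amin=300)[:1]: print('green',ce,a,px2w(c,ce,.015))
for v in (120,140):
  for ce,a,b in blobs(mask(im,(0,0,v),(180,70,255)),amin=2000)[:1]: print('shelf',a,rect(c,b,.015))
cv2.imwrite('pics/w9.png',im[:,:,::-1])
E
```

```text
clk 23.88 yaw 70.1 at [ 0.4961 -0.2692  0.1107] turn z 0.002 shift mm [ -1.2  -0.6 110.7] tilt [-0.0005 -0.001 ] open 0.0684 F [ 0.1  0.5 -0.2]
green [318.2325 231.9624] 2550 [[ 0.4935 -0.2707]]
shelf 14121 ((493.3900146484375, -270.6683044433594), (49.758995056152344, 187.36314392089844), 69.84970092773438)
shelf 14058 ((493.41949462890625, -270.58746337890625), (49.6004753112793, 187.35116577148438), 69.86449432373047)
```

View pics/w9.png

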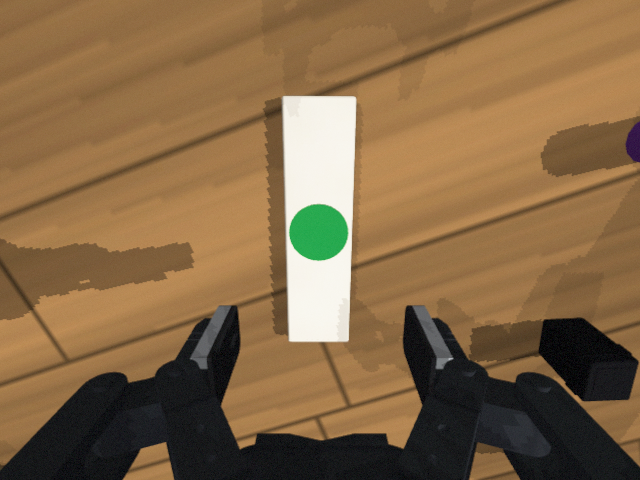

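The shelf lies straight between the open fingers, with the green spot at (318,232). Descending to the table, guarded.

Emit:
send_rows(series=[0,-0.0012,0.02,0,0,0,0.8,0,0,0.03,0,0,0,0.8,0,0,0.03,0,0,0,0.8,0,0,0.025,0,0,0,0.8,0,0,0.012,0,0,0,0.8,0,0,0.006,0,0,0,0.8,0,0,0.005,0,0,0,0.8,0,0,0.004,0,0,0,0.8,0,0,0.003,0,0,0,0.8,0,0,0.002,0,0,0,0.8,0,0,0.001,0,0,0,0.8,0,0,0,0,0,0,0.8,0,0,0,0,0,0,0.8])

```text
clock: 25.02
eef_pos: [0.4959, -0.2721, -0.0266]
tcp_rot: [0.174, 0.985, -0.0, 0.0]
contact_force: [-0.3, 0.1, 0.5]
opening: 0.0686
finger_force: 0.0
```

Emit:
send_rows(series=[0,0,0,0,0,0,0.65,0,0,0,0,0,0,0.5,0,0,0,0,0,0,0.4,0,0,0,0,0,0,0.4,0,0,0,0,0,0,0.4], squeeze=45)

```text
clock: 25.43
eef_pos: [0.4961, -0.272, -0.0264]
tcp_rot: [0.174, 0.985, -0.0, 0.001]
contact_force: [0.2, 0.5, 3.3]
opening: 0.0489
finger_force: 49.7
```

Emit:
send_rows(series=[0,0,-0.005,0,0,0,0.4,0,0,-0.012,0,0,0,0.4,0,0,-0.025,0,0,0,0.4,0,0,-0.03,0,0,0,0.4,0,0,-0.03,0,0,0,0.4,0,0,-0.024,0,0,0,0.4,0,0,-0.012,0,0,0,0.4,0,0,-0.003,0,0,-0.045,0.4,0,0,0,0,0,-0.09,0.4,0,0,0,0,0,-0.045,0.4,0,0,0,0,0,0,0.4,0,0,0,0,0,0,0.4])

```text
clock: 26.43
eef_pos: [0.4949, -0.2714, 0.113]
tcp_rot: [0.085, 0.996, 0.001, -0.001]
contact_force: [0.5, 1.0, -3.3]
opening: 0.0488
finger_force: 49.1
```

```bash
python3 - <<'E'
from h import *
np.set_printoptions(precision=4,suppress=True)
plan(.5023,.2225,.114,80.3)
c=cam('wrist'); im=snapshot('wrist'); o=bot.get_obs()
zt=o['eef_pos'][2]+.0264+.015; M=R.from_quat(o['tcp_rot']).as_matrix()
def loc(P): return M.T@(np.r_[P,zt]-o['eef_pos'])*1000
for ce,a,b in blobs(mask(im,(55,100,60),(85,255,255)),amin=300)[:1]: print('green',ce,a,px2w(c,ce,zt),loc(px2w(c,ce,zt)[0]))
for ce,a,b in blobs(mask(im,(0,0,130),(180,70,255)),amin=2000)[:1]:
  r=rect(c,b,zt); print('shelf',a,r,loc(np.array(r[0])/1000))
t=snapshot('top')
cv2.imwrite('pics/w10.png',np.hstack([im[::1,100:540],np.vstack([cv2.resize(t[220:370,140:240],(320,480))])])[:,:,::-1])
E
```

```text
clk 26.43 yaw 80.3 at [ 0.4949 -0.2714  0.113 ] turn z -0.001 shift mm [ 76.  488.   -0.4] tilt [-0.0018 -0.0009] open 0.0488 F [ 0.5  1.  -3.3]
green [321.134  333.3133] 8484 [[ 0.4918 -0.2708]] [  3.3617   0.1535 -41.3946]
shelf 40196 ((471.9600830078125, -267.2259216308594), (48.770503997802734, 145.7077178955078), 80.14555358886719) [ 23.5305   0.2889 -41.3626]
```

View pics/w10.png

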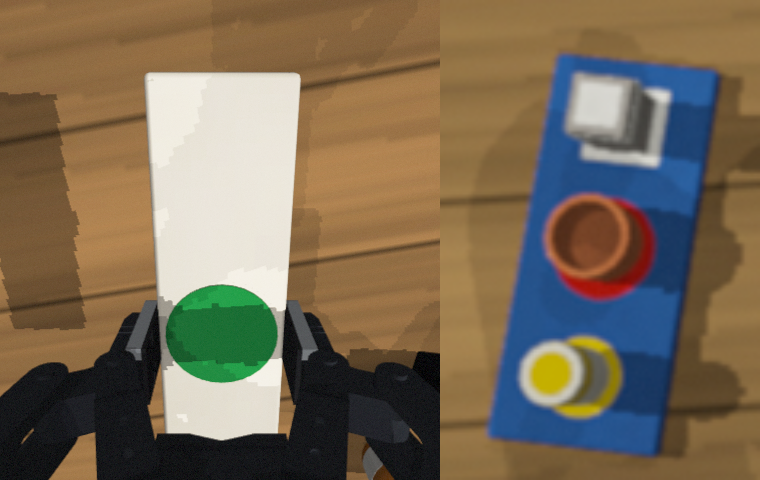

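The shelf is held straight with its green spot at (321,333). The cup and both props stand upright on their marks. Carrying the shelf over.

Emit:
send_rows(series=[0.0023,0.015,0,0,0,0,0.4,0.0046,0.03,0,0,0,0,0.4,0.0056,0.0365,0,0,0,0,0.4,0.0056,0.0365,0,0,0,0,0.4,0.0056,0.0365,0,0,0,0,0.4,0.0056,0.0365,0,0,0,0,0.4,0.0056,0.0365,0,0,0,0,0.4,0.0056,0.0365,0,0,0,0,0.4,0.0056,0.0365,0,0,0,0,0.4,0.0056,0.0365,0,0,0,0,0.4,0.0056,0.0365,0,0,0,0,0.4,0.0056,0.0365,0,0,0,0,0.4,0.0056,0.0365,0,0,0,0,0.4,0.0039,0.026,0,0,0,0,0.4,0.0021,0.0155,0,0,0,0,0.4,0,0,0,0,0,0,0.4,0,0,0,0,0,0,0.4,0,0,0,0,0,0,0.4])

```text
clock: 28.03
eef_pos: [0.5036, 0.2214, 0.1137]
tcp_rot: [0.084, 0.996, -0.0, -0.0]
contact_force: [0.6, 0.5, -2.1]
opening: 0.049
finger_force: 49.1
```

```bash
python3 - <<'E'
from h import *
plan(.5038,.2222,.0486,80.3)
E
```

```text
clk 28.03 yaw 80.3 at [0.5036 0.2214 0.1137] turn z 0.000 shift mm [-0.1  0.8 65.1] tilt [-0.0005  0.0008] open 0.0490 F [ 0.6  0.5 -2.1]
```

Emit:
send_rows(series=[0,0.0003,0.008,0,0,0,0.4,0,0,0.014,0,0,0,0.4,0,0,0.014,0,0,0,0.4,0,0,0.01,0,0,0,0.4,0,0,0.006,0,0,0,0.4,0,0,0.004,0,0,0,0.4,0,0,0.002,0,0,0,0.4,0,0,0,0,0,0,0.4,0,0,0,0,0,0,0.4,0,0,0.001,0,0,0,0.4,0,0,0,0,0,0,0.4,0,0,0.001,0,0,0,0.4,0,0,0,0,0,0,0.4,0,0,0,0,0,0,0.4])

```text
clock: 29.2
eef_pos: [0.5041, 0.2222, 0.054]
tcp_rot: [0.084, 0.996, 0.0, 0.0]
contact_force: [0.0, -0.4, -2.5]
opening: 0.0487
finger_force: 49.1
```

```bash
python3 - <<'E'
from h import *
np.set_printoptions(precision=4,suppress=True)
plan(.5038,.2222,.0486,80.3)
t=snapshot('scene')
cv2.imwrite('pics/s11.png',cv2.resize(t[130:300,380:520],None,fx=3.5,fy=3.5)[:,:,::-1])
C=cam('top'); im=snapshot('top')
for ce,a,b in blobs(mask(im,(55,100,60),(85,255,255)),(130,240,260,350),amin=30)[:1]: print('green top',ce,a,px2w(C,ce,.098))
E
```

```text
clk 29.20 yaw 80.3 at [0.5041 0.2222 0.054 ] turn z 0.001 shift mm [ 0.3 -0.   5.4] tilt [ 0.0001 -0.0001] open 0.0487 F [ 0.  -0.4 -2.5]
green top [178.5862 300.2931] 58 [[0.4882 0.2217]]
```

View pics/s11.png

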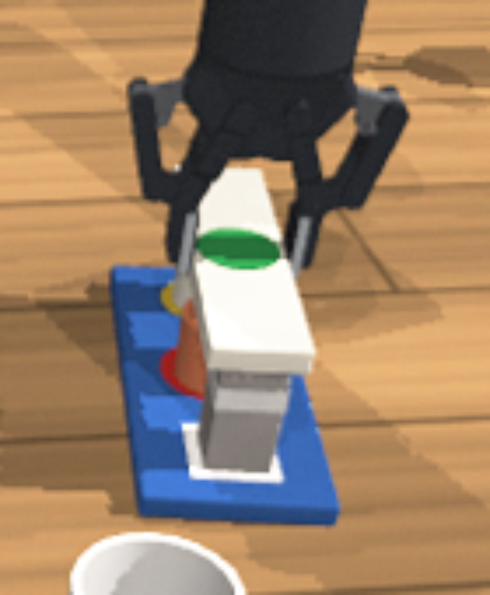

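Seen from the front, the shelf hangs in line with the board a few mm above the square prop, with the green spot up. That was the last picture I'm allowed, so from here I rely on numbers. Lowering in small steps.

Emit:
send_rows(series=[0,0,0.001,0,0,0,0.4,0,0,0.001,0,0,0,0.4,0,0,0.001,0,0,0,0.4,0,0,0,0,0,0,0.4,0,0,0.001,0,0,0,0.4,0,0,0,0,0,0,0.4,0,0,0,0,0,0,0.4])

```text
clock: 29.88
eef_pos: [0.5041, 0.2221, 0.0498]
tcp_rot: [0.084, 0.996, -0.0, -0.0]
contact_force: [0.2, 0.2, -2.3]
opening: 0.0487
finger_force: 49.1
```

Emit:
send_rows(series=[0,0,0.001,0,0,0,0.4,0,0,0,0,0,0,0.4,0,0,0,0,0,0,0.4])

```text
clock: 30.13
eef_pos: [0.5041, 0.2221, 0.0489]
tcp_rot: [0.084, 0.996, 0.0, -0.0]
contact_force: [-0.5, -0.7, -1.5]
opening: 0.0488
finger_force: 49.1
```

Emit:
send_rows(series=[0,0,0.0007,0,0,0,0.4,0,0,0,0,0,0,0.4,0,0,0,0,0,0,0.4])

```text
clock: 30.38
eef_pos: [0.5043, 0.2222, 0.0486]
tcp_rot: [0.084, 0.996, 0.0, 0.0]
contact_force: [-1.7, 0.3, -0.4]
opening: 0.0486
finger_force: 49.3
```

Emit:
send_rows(series=[0,0,0.0007,0,0,0,0.4,0,0,0,0,0,0,0.4,0,0,0,0,0,0,0.4])

```text
clock: 30.63
eef_pos: [0.5043, 0.2222, 0.0486]
tcp_rot: [0.084, 0.996, 0.0, 0.0]
contact_force: [-3.6, -0.2, 5.5]
opening: 0.0491
finger_force: 50.0
```

Emit:
send_rows(series=[0,0,-0.0008,0,0,0,0.4,0,0,0,0,0,0,0.4,0,0,0,0,0,0,0.62,0,0,0,0,0,0,0.68,0,0,0,0,0,0,0.75,0,0,0,0,0,0,0.82,0,0,0,0,0,0,0.85,0,0,0,0,0,0,0.85,0,0,-0.006,0,0,0,0.85,0,0,-0.015,0,0,0,0.85,0,0,-0.03,0,0,0,0.85,0,0,-0.03,0,0,0,0.85,0,0,-0.01,0,0,0,0.85,0,0,0,0,0,0,0.85,0,0,0,0,0,0,0.85], squeeze=20)

```text
clock: 31.88
eef_pos: [0.5043, 0.2222, 0.1396]
tcp_rot: [0.084, 0.996, 0.0, 0.001]
contact_force: [-0.1, 0.6, -0.8]
opening: 0.0727
finger_force: 0.0
```

```bash
python3 - <<'E'
from h import *
np.set_printoptions(precision=4,suppress=True)
plan(.47,.0685,.11,80.3)
c=cam('wrist'); im=snapshot('wrist')
for z in (.09,):
  for ce,a,b in blobs(mask(im,(55,100,60),(85,255,255)),amin=300)[:1]: print('green wrist',ce,a,px2w(c,ce,z),rect(c,b,z))
  for ce,a,b in blobs(mask(im,(0,0,130),(180,70,255)),amin=2000)[:1]: print('shelf',a,rect(c,b,z))
s=cam('scene'); im=snapshot('scene')
for ce,a,b in blobs(mask(im,(55,100,60),(85,255,255)),(390,130,520,300),amin=50)[:1]: print('green scene',ce,a,px2w(s,ce,.09))
for ce,a,b in blobs(mask(im,(0,0,150),(180,60,255)),(390,130,520,240),amin=200)[:2]: print('shelf scene',a,rect(s,b,.09))
E
```

```text
clk 31.88 yaw 80.3 at [0.5043 0.2222 0.1396] turn z 0.001 shift mm [   8.  -157.3   29.5] tilt [ 0.0011 -0.0007] open 0.0727 F [-0.1  0.6 -0.8]
green wrist [321.0379 252.6601] 3566 [[0.5017 0.2227]] ((502.2681884765625, 222.57386779785156), (42.43538284301758, 43.08047866821289), 80.3325424194336)
shelf 19641 ((501.53460693359375, 222.7147216796875), (49.56415939331055, 188.12075805664062), 80.20049285888672)
green scene [447.1313 203.1919] 198 [[0.5023 0.2222]]
shelf scene 1402 ((513.3236083984375, 220.0921630859375), (51.21833419799805, 210.89686584472656), 79.29673767089844)
```

The shelf is centred at (0.502, 0.2227) and in line with the board. Next, above the owl, turning so the fingers close front to back and clear of the wings.

Emit:
send_rows(series=[0.001,-0.015,0,0,0,0,0.85,0.001,-0.03,0,0,0,0,0.85,0.001,-0.036,0,0,0,0,0.85,0.001,-0.036,0,0,0,0,0.85,0.001,-0.026,0,0,0,0,0.85,0.001,-0.013,0,0,0,0,0.85,0,0,0,0,0,0.114,0.85,0,0,0,0,0,0.114,0.85,0,0,0,0,0,0.114,0.85,0,0,0,0,0,0.114,0.85,0,0,0,0,0,0.114,0.85,0,0,0,0,0,0.114,0.85,0,0,0,0,0,0.114,0.85,0,0,0,0,0,0.114,0.85,0,0,0,0,0,0.114,0.85,0,0,0,0,0,0.114,0.85,0,0,0,0,0,0,0.85,0,0,0,0,0,0,0.85,0,0,0,0,0,0,0.85], squeeze=25)

```text
clock: 33.57
eef_pos: [0.4713, 0.069, 0.1384]
tcp_rot: [0.608, 0.794, -0.001, -0.001]
contact_force: [0.0, 0.4, -0.4]
opening: 0.0721
finger_force: 0.0
```

```bash
python3 - <<'E'
from h import *
np.set_printoptions(precision=4,suppress=True)
plan(.47,.0685,-.013,15)
print(bot.get_obs()['qpos'])
# owl position by comparing silhouette extents in each view against a modelled stack of discs
th=np.linspace(0,2*np.pi,60)
prof=[(0,21),(6,21),(12,19),(20,19),(30,19),(40,19),(46,19),(52,17.5),(58,14),(62,10),(66,4)]
def model(x,y): return np.vstack([np.c_[x+r/1000*np.cos(th),y+r/1000*np.sin(th),np.full(60,h/1000)] for h,r in prof])
from scipy.optimize import minimize
for n in ('wrist','top'):
    C=cam(n); im=snapshot(n)
    p0=w2px(C,[.472,.069,.03])[0].astype(int); w=90 if n=='wrist' else 28
    roi=[max(p0[0]-w,0),max(p0[1]-w,0),p0[0]+w,p0[1]+w]
    m=mask(im,(0,130,60),(13,255,255))|mask(im,(105,130,40),(130,255,255))
    if n=='wrist': m=cv2.morphologyEx(m,cv2.MORPH_CLOSE,np.ones((15,15)))
    else: m=cv2.morphologyEx(m,cv2.MORPH_CLOSE,np.ones((3,3)))
    bl=blobs(m,roi,amin=100)
    if not bl: print(n,'none',roi); continue
    ce,a,b=bl[0]
    def cost(q):
        P=w2px(C,model(*q)).astype(np.float32); h=cv2.convexHull(P)
        k=np.zeros_like(b,np.uint8); cv2.fillConvexPoly(k,np.round(h*16).astype(np.int32),1,shift=4)
        return (k!=b).sum()
    g=min(((cost((x,y)),x,y) for x in np.arange(.455,.49,.001) for y in np.arange(.055,.085,.001)))
    print(n,ce,a,'fit',g)
    bb=blobs(mask(im,(105,130,40),(130,255,255)),roi,amin=15)
    print('wings',[(q[0].round(1),q[1],px2w(C,q[0],.03)) for q in bb[:3]])
    ew=blobs(mask(im,(0,0,170),(180,60,255)),roi,amin=8)
    print('eyes',[(q[0].round(1),q[1],px2w(C,q[0],.055)) for q in ew[:3]])
E
```

```text
clk 33.57 yaw 15.1 at [0.4713 0.069  0.1384] turn z 0.002 shift mm [ -0.2  -1.1 151.4] tilt [-0.0003  0.0017] open 0.0721 F [ 0.   0.4 -0.4]
[ 0.0263 -0.0531  1.6463 -0.0001  1.5501 -0.2378]
wrist [325.5807 225.0211] 2845 fit (np.int64(140), np.float64(0.47300000000000003), np.float64(0.07100000000000001))
wings [(array([324.5, 200.3]), np.int32(195), array([[0.4666, 0.0906]]))]
eyes [(array([299. , 223.9]), np.int32(43), array([[0.4522, 0.075 ]])), (array([300. , 245.3]), np.int32(35), array([[0.4568, 0.0598]]))]
top none [np.int64(243), np.int64(279), np.int64(299), np.int64(335)]
```

Emit:
send_rows(series=[0.0007,0.0013,0.02,0,0,0,0.85,0,0,0.035,0,0,0,0.85,0,0,0.035,0,0,0,0.85,0,0,0.03,0,0,0,0.85,0,0,0.018,0,0,0,0.85,0,0,0.01,0,0,0,0.85,0,0,0.004,0,0,0,0.85,0,0,0,0,0,0,0.85,0,0,0,0,0,0,0.7,0,0,0,0,0,0,0.55,0,0,0,0,0,0,0.3,0,0,0,0,0,0,0.3,0,0,0,0,0,0,0.3,0,0,0,0,0,0,0.3], squeeze=25)

```text
clock: 34.83
eef_pos: [0.4747, 0.0704, -0.0108]
tcp_rot: [0.609, 0.793, 0.001, 0.001]
contact_force: [-1.5, 0.2, 6.7]
opening: 0.0374
finger_force: 25.5
```

Emit:
send_rows(series=[0,0,-0.005,0,0,0,0.3,0,0,-0.012,0,0,0,0.3,0,0,-0.025,0,0,0,0.3,0,0,-0.03,0,0,0,0.3,0,0,-0.03,0,0,0,0.3,0,0,-0.025,0,0,0,0.3,0,0,-0.013,0,0,0,0.3,0.008,0.004,-0.003,0,0,0,0.3,0.018,0.008,0,0,0,0,0.3,0.025,0.012,0,0,0,0,0.3,0.027,0.013,0,0,0,0,0.3,0.027,0.013,0,0,0,0,0.3,0.02,0.009,0,0,0,0,0.3,0.01,0.005,0,0,0,0,0.3,0.0045,0.0018,0,0,0,0,0.3,0,0,0,0,0,0,0.3,0,0,0,0,0,0,0.3,0,0,0,0,0,0,0.3])

```text
clock: 36.33
eef_pos: [0.5003, 0.221, 0.1301]
tcp_rot: [0.609, 0.793, -0.0, 0.0]
contact_force: [0.0, 0.2, -1.0]
opening: 0.0372
finger_force: 25.3
```

```bash
python3 - <<'E'
from h import *
plan(.502,.2225,.0792,15)
E
```

```text
clk 36.33 yaw 14.9 at [0.5003 0.221  0.1301] turn z -0.001 shift mm [ 1.1  2.  50.9] tilt [0.0005 0.0007] open 0.0372 F [ 0.   0.2 -1. ]
```

Emit:
send_rows(series=[0.0008,0.0015,0.008,0,0,0,0.3,0,0,0.012,0,0,0,0.3,0,0,0.012,0,0,0,0.3,0,0,0.007,0,0,0,0.3,0,0,0.004,0,0,0,0.3,0,0,0.002,0,0,0,0.3,0,0,0.001,0,0,0,0.3,0,0,0,0,0,0,0.3,0,0,0,0,0,0,0.3,0,0,0.001,0,0,0,0.3,0,0,0,0,0,0,0.3,0,0,0,0,0,0,0.3])

```text
clock: 37.33
eef_pos: [0.5019, 0.2234, 0.0836]
tcp_rot: [0.609, 0.793, 0.0, 0.0]
contact_force: [-0.1, 0.2, -1.3]
opening: 0.0374
finger_force: 25.3
```

```bash
python3 - <<'E'
from h import *
plan(.502,.2225,.0792,15)
E
```

```text
clk 37.33 yaw 15.0 at [0.5019 0.2234 0.0836] turn z 0.000 shift mm [-0.9 -0.2  4.4] tilt [-0.0001 -0.0006] open 0.0374 F [-0.1  0.2 -1.3]
```

Emit:
send_rows(series=[-0.0008,0,0.001,0,0,0,0.3,0,0,0.001,0,0,0,0.3,0,0,0.001,0,0,0,0.3,0,0,0,0,0,0,0.3,0,0,0,0,0,0,0.3])

```text
clock: 37.75
eef_pos: [0.5019, 0.2225, 0.0801]
tcp_rot: [0.609, 0.793, -0.0, -0.0]
contact_force: [0.3, -0.3, -1.0]
opening: 0.0375
finger_force: 25.3
```

Emit:
send_rows(series=[0,0,0.0008,0,0,0,0.3,0,0,0,0,0,0,0.3,0,0,0,0,0,0,0.3])

```text
clock: 38.0
eef_pos: [0.5019, 0.2225, 0.0795]
tcp_rot: [0.609, 0.793, 0.0, -0.0]
contact_force: [0.4, -0.1, -0.3]
opening: 0.0376
finger_force: 25.3
```

Emit:
send_rows(series=[0,0,0.0007,0,0,0,0.3,0,0,0,0,0,0,0.3,0,0,0,0,0,0,0.3])

```text
clock: 38.25
eef_pos: [0.5021, 0.2226, 0.0793]
tcp_rot: [0.609, 0.793, 0.0, 0.0]
contact_force: [-1.1, 0.0, 1.9]
opening: 0.0379
finger_force: 25.5
```

Emit:
send_rows(series=[0,0,0,0,0,0,0.46,0,0,0,0,0,0,0.52,0,0,0,0,0,0,0.6,0,0,0,0,0,0,0.75,0,0,0,0,0,0,0.85,0,0,0,0,0,0,0.85,0,0,0,0,0,0,0.85,0,0,-0.006,0,0,0,0.85,0,0,-0.015,0,0,0,0.85,0,0,-0.025,0,0,0,0.85,0,0,-0.03,0,0,0,0.85,0,0,-0.03,0,0,0,0.85,0,0,-0.02,0,0,0,0.85,0,0,0,0,0,0,0.85,0,0,0,0,0,0,0.85,0,0,0,0,0,0,0.85])

```text
clock: 39.58
eef_pos: [0.5015, 0.2224, 0.204]
tcp_rot: [0.609, 0.793, -0.001, -0.0]
contact_force: [-0.7, 0.6, -0.7]
opening: 0.0726
finger_force: 0.0
```

```bash
python3 - <<'E'
from h import *
np.set_printoptions(precision=4,suppress=True)
plan(.502,.2225,.0792,15)
th=np.linspace(0,2*np.pi,60)
prof=[(0,21),(6,21),(12,19),(46,19),(52,17.5),(58,14),(62,10),(66,4)]
def owl(x,y,z0): return np.vstack([np.c_[x+r/1000*np.cos(th),y+r/1000*np.sin(th),np.full(60,z0+h/1000)] for h,r in prof])
for n in ('wrist','scene'):
    C=cam(n); im=snapshot(n); P=w2px(C,owl(.502,.2225,.09)); lo=P.min(0)-8; hi=P.max(0)+8
    roi=[int(max(v,0)) for v in (*lo,*hi)]
    m=cv2.morphologyEx(mask(im,(0,130,60),(13,255,255)),cv2.MORPH_CLOSE,np.ones((9,9)))
    ce,a,b=blobs(m,roi)[0]
    def cost(x,y):
        h=cv2.convexHull(w2px(C,owl(x,y,.09)).astype(np.float32)); k=np.zeros_like(b,np.uint8)
        cv2.fillConvexPoly(k,np.round(h*16).astype(np.int32),1,shift=4); return (k!=b).sum()
    print(n,a,'owl fit',min((cost(x,y),x,y) for x in np.arange(.485,.52,.001) for y in np.arange(.205,.24,.001)))
    for ce,a,b in blobs(mask(im,(0,0,130),(180,70,255)),None,amin=800)[:2]: print('shelf',a,rect(C,b,.09))
    for q in ('jar','mug'): pass
t0=cv2.imread('pics/scene0.png')[:,:,::-1]
for n,(a,b,c,d) in dict(jar=(215,300,270,360),mug=(390,280,475,350),black=(252,268,290,315),purple=(305,222,328,257)).items():
    print(n,'mean diff',np.abs(im[b:d,a:c].astype(int)-t0[b:d,a:c]).mean().round(1))
E
```

```text
clk 39.58 yaw 15.0 at [0.5015 0.2224 0.204 ] turn z 0.000 shift mm [ -0.    0.6 124.8] tilt [0.     0.0013] open 0.0726 F [-0.7  0.6 -0.7]
wrist 3244 owl fit (np.int64(715), np.float64(0.501), np.float64(0.223))
shelf 12662 ((503.0722351074219, 227.53060913085938), (58.085182189941406, 188.25025939941406), 80.2222671508789)
shelf 3774 ((701.6666870117188, 159.3784942626953), (89.75679779052734, 81.20620727539062), 19.24071502685547)
scene 702 owl fit (np.int64(159), np.float64(0.496), np.float64(0.226))
shelf 6873 ((-964.3547973632812, 821.9591674804688), (730.2890014648438, 1843.4151611328125), 76.49796295166016)
shelf 3459 ((784.63818359375, 102.12144470214844), (119.34857177734375, 109.3541030883789), 18.1480770111084)
jar mean diff 5.4
mug mean diff 7.5
black mean diff 8.9
purple mean diff 32.8
```

```bash
python3 - <<'E'
from h import *
np.set_printoptions(precision=4,suppress=True)
t0=cv2.imread('pics/scene0.png')[:,:,::-1]; im=snapshot('scene')
for n,lo,hi,roi in (('purple',(125,100,40),(155,255,255),(295,210,335,265)),('black',(0,0,0),(180,255,45),(250,262,295,318)),('amber',(5,150,60),(18,255,255),(215,300,270,360))):
    print(n,[[(b[0].round(1),b[1]) for b in blobs(mask(i,lo,hi),roi)[:1]] for i in (t0,im)])
top=snapshot('top'); C=cam('top')
for z,n,lo,hi,roi in ((.06,'purple top',(125,100,60),(155,255,255),(300,265,335,300)),(.09,'green',(55,100,60),(85,255,255),(130,240,260,350))):
    print(n,[(b[0],b[1],px2w(C,b[0],z)) for b in blobs(mask(top,lo,hi),roi,10)[:2]])
S=cam('scene'); print('cup pred',w2px(S,[[.504,.221,.015],[.504,.221,.055]]))
print('cup',[(b[0].round(1),b[1]) for b in blobs(mask(im,(0,130,60),(13,255,255)),(400,150,500,260))[:4]])
E
```

```text
purple [[(array([316.9, 237. ]), np.int32(480))], [(array([316. , 238.9]), np.int32(558))]]
black [[(array([270.2, 291.8]), np.int32(930))], [(array([270.2, 291.9]), np.int32(924))]]
amber [[(array([243. , 338.6]), np.int32(494))], [(array([243. , 338.6]), np.int32(496))]]
purple top [(array([320.1567, 280.9467]), np.int32(300), array([[ 0.5128, -0.0237]]))]
green [(array([184.1176, 281.4706]), np.int32(17), array([[0.5215, 0.2147]]))]
cup pred [[440.6228 236.7552]
 [443.8099 219.5308]]
cup [(array([451.4, 187.9]), np.int32(686)), (array([432.7, 232.8]), np.int32(159))]
```

```bash
python3 -c "
from workcell import job
print(job.finish_job())"
```

```text
the job is handed in; nothing more can be done
None
```

I handed the job in at about 40 s: cup, round prop, square prop, shelf and owl were set in the order asked, each measuring within about 3 mm of its spot except the owl, where one oblique camera fit read 7 mm off. The jar and black post had not shifted, the purple one held its place from above, and the mug's image region was nearly unchanged.

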